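Swap two inks on the indexed turntable and hold its plunger out

TASK

On the ink turntable, let the blue ink (red cap) and the purple ink (black cap) trade places, so that each stands upright on the floor of the well the other had; the empty well or clear table may be used for parking, and the amber ink and the things round about stay where they are. Then take the yellow knob (black rings) of the sprung index plunger, pull it straight up as far as it goes, so that the pin is clear of its hole, and finish while still holding it up there.

Things in the scene. Friction and masses are not known exactly. Their poses are not given: they have to be found in the camera images.
- turntable: ink turntable, locked, cannot turn: wooden disc 252 mm across, top 35 mm above the table. Origin on its axis at table height; x points away from the plunger, y 90 deg left of x. Wells at (x, y) = (46, 46) a, (46, -46) b, (-46, -46) c, (-46, 46) d mm. Grey bracket on the -x side (post 141 to 159 mm out, arm 34 mm wide, top 62 mm above the table) carries the plunger at (-112, 0) mm
- well_a (a point): centre of the floor of well a of the ink turntable (far side from the plunger, left); the well is a ring 52 mm wide inside, 59 mm outside, whose rim stands 5 mm above this point; z up
- well_b (a point): centre of the floor of well b of the ink turntable (far side from the plunger, right); the well is a ring 52 mm wide inside, 59 mm outside, whose rim stands 5 mm above this point; z up
- well_c (a point): centre of the floor of well c of the ink turntable (plunger side, right); the well is a ring 52 mm wide inside, 59 mm outside, whose rim stands 5 mm above this point; z up
- well_d (a point): centre of the floor of well d of the ink turntable (plunger side, left; empty at the start); the well is a ring 52 mm wide inside, 59 mm outside, whose rim stands 5 mm above this point; z up
- blue_ink_mid (a point): centre (half-way up, 30 mm above the underside) of the round ink bottle with dark blue ink and a red screw cap: body 43 mm across and 50 mm high below a 26 mm wide cap, 60 mm high in all, about 0.085 kg; z is up the bottle. At the start it stands in one of wells a, b and c
- purple_ink_mid (a point): centre (half-way up, 30 mm above the underside) of the round ink bottle with purple ink and a black screw cap: body 43 mm across and 50 mm high below a 26 mm wide cap, 60 mm high in all, about 0.085 kg; z is up the bottle. At the start it stands in one of wells a, b and c
- amber_ink_mid (a point): centre (half-way up, 30 mm above the underside) of the round ink bottle with amber brown ink and a white screw cap: body 43 mm across and 50 mm high below a 26 mm wide cap, 60 mm high in all, about 0.085 kg; z is up the bottle. At the start it stands in one of wells a, b and c. It stays where it is
- blue_ink: the blue ink bottle, origin at the centre of its underside
- purple_ink: the purple ink bottle, origin at the centre of its underside
- plunger (a joint): lift of the index plunger in m: 0 = pin seated 10 mm deep in its hole, 0.018 = fully out at the stop; from 0.010 the pin is clear. A spring pulls it back down, with about 4 N at 0 and 10.5 N at the stop
- plunger_knob (a point): centre of the plunger's upright knob, a yellow cylinder with thin black rings, 24 mm across and 30 mm high, its axis vertical; at the start it is 91 mm above the table with its underside at 76 mm, 6 mm above the steel sleeve (21 mm across) it sits over; x away from the plunger side, as the turntable's x. It moves up with the plunger
- glue: loose glue stick standing, yellow with blue cap, 26 mm across, 89 mm high, origin under its centre; stays where it is
- tape: loose roll of brown tape lying flat, 90 mm across, 48 mm high, origin under its centre; stays where it is
- rubber: loose blue and white eraser, 23x60x13 mm, origin under its centre; stays where it is
- red_tube: loose paint tube with red band, 36x115x21 mm, origin under its centre; stays where it is
Mind the look-alikes: they are no part of the job. Leave any green look-alike of the blue_ink alone.

How it is judged:
On the way, in this order (a step that is already met when the one before it is completed fails the run):
1. blue and purple ink stand released in each other's wells, plunger still down ((horizontal distance between blue_ink_mid and well_a below 0.008 m or horizontal distance between blue_ink_mid and well_b below 0.008 m or horizontal distance between blue_ink_mid and well_c below 0.008 m) and distance of each of blue_ink_mid, purple_ink_mid from where it was at the start of the episode above 0.06 m and z of blue_ink_mid in the frame of turntable between 0.06 and 0.07 m and angle between each of blue_ink_mid, purple_ink_mid's own z axis and vertical below 0.1 rad and (horizontal distance between purple_ink_mid and well_a below 0.008 m or horizontal distance between purple_ink_mid and well_b below 0.008 m or horizontal distance between purple_ink_mid and well_c below 0.008 m) and z of purple_ink_mid in the frame of turntable between 0.06 and 0.07 m and contact force between each of the arm, the fingers and blue_ink below 0.05 N and contact force between each of the arm, the fingers and purple_ink below 0.05 N and value of joint plunger below 0.004 m), for 0.2 s.
2. the plunger is pulled fully up by the fingers (value of joint plunger above 0.015 m and contact force between the fingers and plunger above 2 N), for 0.3 s.
At the end, for the whole second after the job is handed in: The fingers hold the plunger over 15 mm up through the last second (contact over 2 N); blue and purple ink stand still, untouched and upright (0.1 rad), centred within 8 mm on the floor of the well the other started in; the amber ink is within 15 mm of its start (all of step 2 and (horizontal distance between blue_ink_mid and well_a below 0.008 m or horizontal distance between blue_ink_mid and well_b below 0.008 m or horizontal distance between blue_ink_mid and well_c below 0.008 m) and distance of each of blue_ink_mid, purple_ink_mid from where it was at the start of the episode above 0.06 m and z of blue_ink_mid in the frame of turntable between 0.06 and 0.07 m and angle between each of blue_ink_mid, purple_ink_mid's own z axis and vertical below 0.1 rad and (horizontal distance between purple_ink_mid and well_a below 0.008 m or horizontal distance between purple_ink_mid and well_b below 0.008 m or horizontal distance between purple_ink_mid and well_c below 0.008 m) and z of purple_ink_mid in the frame of turntable between 0.06 and 0.07 m and contact force between each of the arm, the fingers and blue_ink below 0.05 N and contact force between each of the arm, the fingers and purple_ink below 0.05 N and linear speed of each of blue_ink, purple_ink below 0.02 m/s and distance of amber_ink_mid from where it was at the start of the episode below 0.015 m); the arm keeps its last pose, push and grip.
It fails at once if an ink bottle is tipped over by more than about 30 degrees (angle between any of blue_ink_mid, purple_ink_mid, amber_ink_mid's own z axis and vertical above 0.55 rad).
It fails at once if the amber ink is moved out of its well (distance of amber_ink_mid from where it was at the start of the episode above 0.02 m).
It fails at once if the glue stick, tape roll, eraser or paint tube is pushed away by more than 30 mm (distance of any of glue, tape, rubber, red_tube from where it was at the start of the episode above 0.03 m).
It also fails if it takes over 67 s, if anything falls off the work surface, if the arm or the gripper's body presses on something with over 40 N, if the wrist force passes 120 N, or if a joint passes its speed limit or range.

ROBOT

A 7-joint arm with a two-finger parallel gripper is mounted at the origin on a cart in front of the work surface, level with it; the furniture and walls round the work are solid. World frame = base frame: x ahead of the robot, y to its left, z up, the work surface at z = 0. Lengths are in m, angles in rad, forces in N, time in s.
With the tool pointing down it reaches from about 0.4 to 0.9 m from the base axis. Payload 5.6 kg.
Tool frame: the origin (TCP) lies midway between the tips of the shut fingers; the grasp point (between the pads) lies 19 mm behind it; z points along the fingers, y is the direction in which the jaws open and shut (so a half turn about z gives the same grasp; the last joint's range is limited). The gripper opens to 92 mm and grips with 3 to 60 N. Pads are 20 mm wide; open, the fingers measure 128 mm over their backs; the gripper's body (75 mm by 189 mm) begins 69 mm behind the grasp point.
Start: joints at [1.3, 0.468, -0.012, 1.603, 0.006, 1.071, -0.056], TCP at [0.147, -0.633, 0.215] pointing down, gripper open.
Joint ranges: [-2.53, 2.53], [-0.31, 2.02], [-1.57, 1.55], [0.28, 2.44], [-1.29, 4.43], [0.15, 1.84], [-2.92, 2.92]. Speed limits (rad/s): [2.57, 2.57, 3.14, 3.14, 3.14, 3.14, 3.14].

INTERFACE

Orientations are given as a unit quaternion [x, y, z, w].
In Python, from workcell import env gives the robot as it stands.
- The arm moves only by the shell command python3 -m creep 'ROWS' [FORCE]. ROWS is JSON, a list of rows, each a list of 5 numbers: the shift along the world's x, y, z in units of 500 mm (1.0 is 500 mm), then the turn about the world's z in units of 45 degrees (1.0 is 45 degrees), then the gripper command: -1 is shut, 1 is fully open, values between are in proportion. In form: [[tx, ty, tz, spin, hand], ...]. A call has 1 to 8 rows; each row is the pose to reach, as a shift and turn from the pose commanded when the call began; what a row does not reach only later rows make up. A row lasts 1/8 s, in which the tool goes at most 62.5 mm and 10.7 degrees, less where a joint would pass 70% of its speed; a pose out of reach is approached as far as the arm can. A call with a number of a shift or a turn outside -1 to 1 is refused whole. A call with a gripper value outside its range is refused whole. The fingers move at their own pace and stop on an object; FORCE is the grip in N (left out, the last holds). Time passes only in rows, so rows that repeat a pose let the fingers close. It gives the time, the measured TCP pose, the force and the opening at its end, in the units of the state.
- env.get_obs(): the state, without advancing time (a new reading comes with each control period).
- env.capture(name): name is "scene" or "top"; returns a dict with "image" (420x560x3 uint8, blue, green, red), "depth" (420x560 float32, m along the optical axis (not along the pixel's ray), 0 where there is no reading), "K" (3x3 intrinsics, pixels), "dist" ([k1, k2, p1, p2, k3] as OpenCV has them; the pictures are not rectified), "rvec" (rotation vector, rad) and "tvec" (3), from world to camera coordinates, as OpenCV has them. Camera axes: x right, y down, z forward; pixel columns grow to the right and rows downward; lengths in m; the calibration is good to about 2 mm. A picture is of the moment at which its call begins.
- env.job_done(): hands the job in, once; it reports no verdict.
The state is a dict: "time_s": time; "joints": joint angles; "joint_velocities": joint speeds; "effort": joint torques, N m; "eef_pos": TCP position; "orientation": TCP orientation; "ft_force": force on the tool from outside, world axes, zero at the start; "ft_torque": the same for the moment, N m; "finger_gap": finger opening in m.
Only numpy, scipy, OpenCV 4.12 (cv2) and the standard library are available. Lean on these libraries where they do the work, as an engineer would, in place of code of your own. Each camera call takes 0.05 s, during which the arm holds its last target. There are 200 camera calls.

## Working session

There is one attempt and no reset: what is moved stays moved. The work goes in short steps, Python scripts to look and compute and a shell command to move; the robot and the scene stay as the last step left them, time stands still between calls to the robot, and variables do not carry over. Pictures are saved under pics/ and viewed, about 8 in all and at most 12, crops included, and the job is handed in when it is done.

```bash
mkdir -p pics
cat > h.py <<'E'
import numpy as np, cv2
from workcell import env
def cap(n):
    c=env.capture(n); c={k:np.array(v) for k,v in c.items()}
    c['R'],_=cv2.Rodrigues(c['rvec'].astype(float)); return c
def ray(c,uv,z):
    p=cv2.undistortPoints(np.array(uv,float).reshape(-1,1,2),c['K'],c['dist']).reshape(-1,2)
    d=np.c_[p,np.ones(len(p))]@c['R']; o=-c['R'].T@c['tvec'].reshape(3)
    return o+d*((z-o[2])/d[:,2])[:,None]
def proj(c,P):
    return cv2.projectPoints(np.array(P,float).reshape(-1,1,3),c['rvec'].astype(float),c['tvec'].astype(float),c['K'],c['dist'])[0].reshape(-1,2)
def cloud(c):
    h,w=c['depth'].shape; u,v=np.meshgrid(np.arange(w),np.arange(h))
    p=cv2.undistortPoints(np.stack([u,v],-1).reshape(-1,1,2).astype(float),c['K'],c['dist']).reshape(-1,2)
    d=c['depth'].reshape(-1,1); X=np.c_[p,np.ones(len(p))]*d
    return ((X-c['tvec'].reshape(1,3))@c['R']).reshape(h,w,3)
E
python3 - <<'E'
from h import *
for n in('top','scene'):
    c=cap(n); cv2.imwrite(f'pics/{n}0.png',c['image']); np.savez(f'{n}0.npz',**c); print(n,-c['R'].T@c['tvec'].reshape(3))
o=env.get_obs(); print(o['time_s'],o['eef_pos'],o['orientation'],o['finger_gap'])
E
```

```text
top [0.38442832 0.24794971 1.38020564]
scene [ 0.10605915 -0.36092878  0.98503257]
0.1 [ 0.14660134 -0.63272888  0.21375069] [ 9.93525014e-01  1.13610889e-01 -1.47857631e-04 -7.68167309e-04] 0.09194840850770929
```

View pics/top0.png

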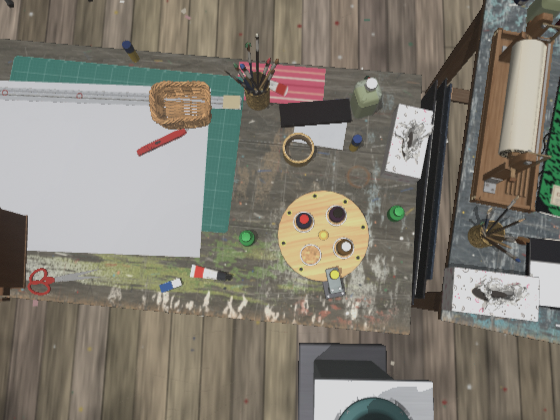

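View pics/scene0.png

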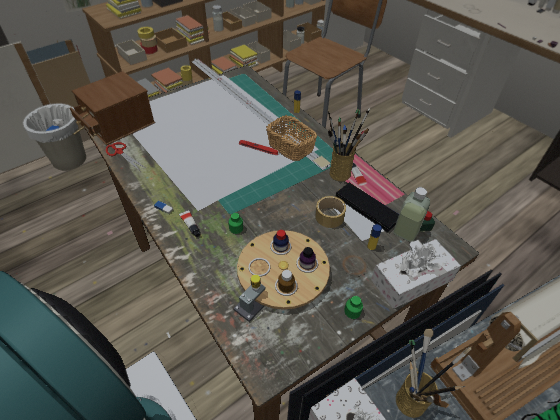

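Run:
```python
from h import *
c=dict(np.load('top0.npz')); im=c['image']
hsv=cv2.cvtColor(im,cv2.COLOR_BGR2HSV)
cv2.imwrite('pics/crop1.png',cv2.resize(im[120:310,220:420],(800,760)[0:1]+(760,))[:600] if 0 else cv2.resize(im[180:310,265:420],None,fx=5,fy=4.6,interpolation=2)[:600,:800])
P=cloud(c)
def blob(m,z,box,name):
    k=np.zeros_like(m);x0,y0,x1,y1=box;k[y0:y1,x0:x1]=m[y0:y1,x0:x1]
    n,l,s,ce=cv2.connectedComponentsWithStats(k.astype(np.uint8))
    for i in range(1,n):
        if s[i,4]>8: print(name,ce[i].round(1),s[i,4],ray(c,ce[i],z)[0].round(4),'depth z',np.median(P[l==i][:,2]).round(3))
H,S,V=hsv[...,0],hsv[...,1],hsv[...,2]
B=(270,185,375,305)
blob(((H<6)|(H>174))&(S>170)&(V>120),.095,B,'red')
blob((V<50),.095,B,'dark')
blob((S<40)&(V>150),.095,B,'white')
blob((H>22)&(H<34)&(S>150)&(V>120),.106,B,'yellow')
blob((abs(H.astype(int)-60)<15)&(S>150)&(V>60),.06,(200,180,420,280),'green')
blob((H>15)&(H<30)&(S>50)&(V>150),.035,B,'disc')
for uv in [(299,149),(357,143),(211,273),(171,286),(345,123)]: print(uv,ray(c,uv,.0)[0].round(3),P[uv[1],uv[0]].round(3))
m=(P[...,2]>.025)&(P[...,2]<.045);m[:185]=0;m[305:]=0;m[:,:270]=0;m[:,375:]=0
cs=max(cv2.findContours(m.astype(np.uint8),0,2)[0],key=cv2.contourArea)
(u,v),r=cv2.minEnclosingCircle(cs);print('disc',u,v,r,ray(c,(u,v),.035)); e=cv2.fitEllipse(cv2.convexHull(cs));print(e,ray(c,e[0],.035))
```

```text
red [303.6 218.3] 39 [0.572  0.2002 0.095 ] depth z 0.093
white [370.4 207.7] 31 [0.6041 0.0237 0.095 ] depth z -0.001
white [330.7 215.8] 43 [0.5801 0.1287 0.095 ] depth z 0.039
white [344.3 218.3] 20 [0.5743 0.0927 0.095 ] depth z 0.039
white [303.2 224.2] 59 [0.5562 0.201  0.095 ] depth z 0.04
white [368.1 222.3] 23 [0.5648 0.0298 0.095 ] depth z -0.001
white [369.8 233.2] 13 [0.536  0.0257 0.095 ] depth z -0.0
white [337.3 250.3] 40 [0.4894 0.1109 0.095 ] depth z 0.039
white [370.5 242.3] 26 [0.5121 0.024  0.095 ] depth z -0.0
white [345.9 246.1] 67 [0.5008 0.0884 0.095 ] depth z 0.094
white [309.8 254.7] 81 [0.4764 0.1826 0.095 ] depth z 0.039
white [351.5 251.4] 16 [0.4872 0.0738 0.095 ] depth z 0.038
white [274.2 249.2] 19 [0.4887 0.2758 0.095 ] depth z -0.0
white [366.9 250.9] 11 [0.4894 0.0336 0.095 ] depth z 0.0
white [357.6 286.6] 575 [0.3968 0.0582 0.095 ] depth z -0.001
white [372.8 266.5] 23 [0.4493 0.0186 0.095 ] depth z -0.001
white [288.2 271.5] 13 [0.4317 0.2383 0.095 ] depth z -0.001
white [333.7 283.2] 168 [0.4041 0.1201 0.095 ] depth z 0.062
white [295.1 276.3] 4
[... 365 characters left out ...]
59  0.2117 0.035 ] depth z 0.035
disc [336.  245.6] 24 [0.5071 0.108  0.035 ] depth z 0.035
disc [309.8 254.4] 243 [0.4814 0.1797 0.035 ] depth z 0.035
disc [342.9 255.3] 14 [0.481  0.0893 0.035 ] depth z 0.035
(299, 149) [0.789 0.213 0.   ] [0.789 0.213 0.   ]
(357, 143) [0.811 0.044 0.   ] [0.783 0.058 0.091]
(211, 273) [0.426 0.452 0.   ] [0.426 0.45  0.017]
(171, 286) [0.388 0.562 0.   ] [0.388 0.559 0.012]
(345, 123) [0.871 0.079 0.   ] [0.871 0.079 0.   ]
disc 322.9394836425781 235.91958618164062 45.70774459838867 [[0.532926   0.14411224 0.035     ]]
((322.9233093261719, 235.87574768066406), (90.1068344116211, 91.30712127685547), 126.45953369140625) [[0.53304608 0.14415766 0.035     ]]
```

View pics/crop1.png

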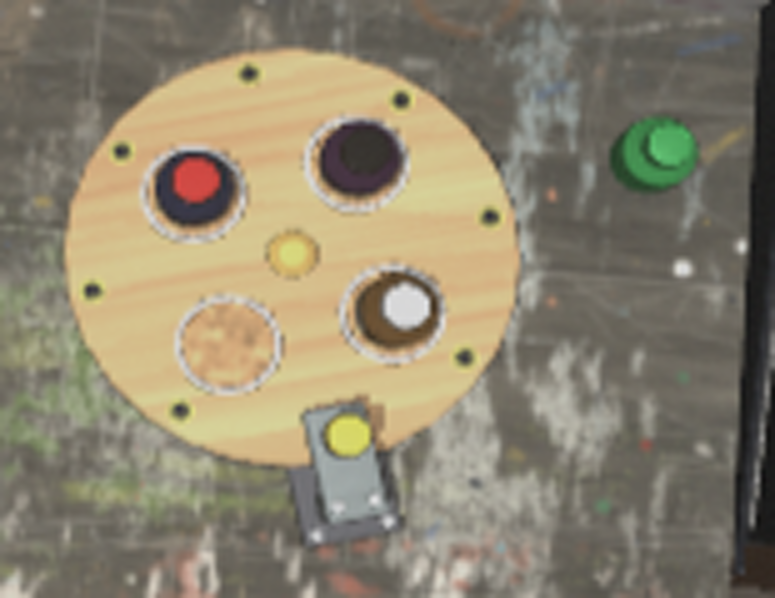

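The crop shows the blue ink (red cap) at about (304,218) in well a and the purple ink (black cap) at about (337,213) in well b. The amber ink (white cap) is at (346,246) in well c, and the empty well d is at (310,255). The yellow knob is at (334,274) on the bracket. The green look-alikes are at (247,238) and (397,213). They have green caps and stand off the turntable, so I'll leave them alone. Next I'll refine the positions using both views.

Run:
```python
from h import *
c=dict(np.load('top0.npz'))
u=lambda L:[((x+.5)/5-.5+265,(y+.5)/4.6-.5+180) for x,y in L]
W=ray(c,u([(194,194),(357,164),(393,313),(229,345)]),.040)[:,:2]; print('rings',W.round(4),'ctr',W.mean(0))
B=ray(c,u([(197,180),(363,152),(407,306)]),.095)[:,:2]; print('caps',B.round(4))
k=ray(c,u([(349,436)]),.106)[0,:2];print('knob',k)
ctr=W.mean(0); M=np.array([[46,46],[46,-46],[-46,-46],[-46,46]])/1e3
D=W-ctr; psi=np.arctan2((M[:,0]*D[:,1]-M[:,1]*D[:,0]).sum(),(M*D).sum()); print('psi',np.degrees(psi))
s=dict(np.load('scene0.npz')); 
for n,cc in(('top',c),('scene',s)):
  P=cloud(cc);d=P[...,:2]-ctr; r=np.hypot(d[...,0],d[...,1])
  for nm,z0,z1 in(('cap',.088,.100),('knob',.101,.112)):
    m=(P[...,2]>z0)&(P[...,2]<z1)&(r<.135)&(r>.03)
    nn,l,st,ce=cv2.connectedComponentsWithStats(m.astype(np.uint8))
    for i in range(1,nn):
      if st[i,4]>5:
        q=P[l==i]; print(n,nm,ce[i].round(1),st[i,4],((q.min(0)+q.max(0))/2).round(4),q.mean(0).round(4),cc['image'][l==i].mean(0).round())
  m=(P[...,2]>.03)&(P[...,2]<.042)&(r<.14);q=P[m][:,:2]; h=cv2.convexHull(q.astype(np.float32)); print(n,'disc',cv2.minEnclosingCircle(h))
R=np.array([[np.cos(psi),-np.sin(psi)],[np.sin(psi),np.cos(psi)]])
print('wells',(ctr+M@R.T).round(4),'plunger',ctr+R@[-.112,0])
```

```text
rings [[0.5703 0.1986]
 [0.5904 0.1089]
 [0.5014 0.089 ]
 [0.4806 0.1782]] ctr [0.5356595  0.14367817]
caps [[0.5708 0.1991]
 [0.589  0.1115]
 [0.5007 0.0882]]
knob [0.42640654 0.1193479 ]
psi 12.797186562484448
top cap [337.7 212.5] 69 [0.59   0.1103 0.0938] [0.5894 0.1101 0.0941] [48. 51. 56.]
top cap [303.9 219. ] 71 [0.5701 0.199  0.0937] [0.5703 0.1993 0.0938] [ 65.  70. 190.]
top cap [345.7 246.5] 76 [0.4998 0.089  0.0933] [0.4999 0.0889 0.0938] [194. 196. 197.]
top knob [334.2 274.4] 63 [0.4262 0.1203 0.1063] [0.4263 0.1198 0.1055] [100. 199. 199.]
top disc ((0.5353561639785767, 0.14386995136737823), 0.12574569880962372)
scene cap [280.5 233.8] 71 [0.57   0.1972 0.0941] [0.5691 0.1963 0.0953] [ 34.  35. 127.]
scene cap [307.6 251.2] 74 [0.5894 0.1091 0.0942] [0.5884 0.1071 0.0954] [24. 23. 24.]
scene cap [286.5 274.3] 84 [0.5007 0.0861 0.0941] [0.4994 0.0851 0.0953] [157. 155. 154.]
scene cap [255.8 284. ] 26 [0.4252 0.1123 0.0939] [0.4226 0.1102 0.0939] [24. 55. 64.]
scene knob [255.1 278.9] 70 [0.4257 0.1168 0.1061] [0.4254 0.1163 0.1065] [ 56. 154. 156.]
scene disc ((0.5354163646697998, 0.1431204378604889), 0.12820714712142944)
wells [[0.5703 0.1987]
 [0.5907 0.109 ]
 [0.501  0.0886]
 [0.4806 0.1783]] plunger [0.42644155 0.1188701 ]
```

```bash
python3 - <<'E'
from h import *
c=dict(np.load('top0.npz'));P=cloud(c);q=P[c['depth']>0]
s=dict(np.load('scene0.npz'));q=np.r_[q,cloud(s)[s['depth']>0]]
xs=np.arange(0.0,.95,.1); print('cols x',xs)
for y in np.arange(.3,-.8,-.1):
    print(round(y,2),[ (lambda a: round(float(a.max()),2) if len(a) else None)(q[(abs(q[:,0]-x)<.05)&(abs(q[:,1]-y)<.05)][:,2]) for x in xs])
E
python3 -m creep '[[0,0,0.3,0,0.5],[0,0,0.3,0,0.5]]' 15
```

```text
cols x [0.  0.1 0.2 0.3 0.4 0.5 0.6 0.7 0.8 0.9]
0.3 [-0.78, -0.78, -0.78, 0.01, 0.01, 0.07, 0.04, 0.02, 0.05, 0.2]
0.2 [0.0, 0.01, -0.01, 0.01, 0.04, 0.07, 0.1, 0.05, 0.05, 0.03]
0.1 [0.0, 0.02, 0.0, 0.01, 0.11, 0.1, 0.1, 0.04, 0.1, 0.15]
-0.0 [None, 0.1, -0.0, 0.01, 0.01, 0.04, 0.06, 0.08, 0.12, 0.18]
-0.1 [None, 0.02, -0.01, 0.01, 0.01, 0.01, 0.07, 0.12, 0.14, 0.1]
-0.2 [-0.79, 0.83, -0.01, 0.09, 0.13, 0.18, 0.22, 0.01, 0.07, 0.08]
-0.3 [-0.79, 0.82, -0.78, 0.12, 0.15, 0.23, 0.21, 0.25, 0.2, 0.2]
-0.4 [-0.79, -0.78, -0.78, 0.09, 0.14, 0.17, 0.17, 0.24, 0.2, 0.2]
-0.5 [-0.78, -0.78, -0.78, 0.02, 0.03, 0.03, 0.02, 0.05, 0.05, 0.05]
-0.6 [-0.79, -0.78, -0.78, None, None, None, None, None, None, None]
-0.7 [-0.78, -0.78, -0.79, None, None, None, None, None, None, None]
time_s: 0.35
eef_pos: [0.1466, -0.6326, 0.3399]
orientation: [0.994, 0.114, -0.0, -0.001]
ft_force: [1.0, 0.0, -0.2]
finger_gap: 0.0736
```

```bash
python3 -m creep '[[0.8,0.9,0,0,0.5],[0.8,0.9,0,0,0.5],[0.8,0.9,0,0,0.5],[0.8,0.9,0,0,0.5],[0.8,0.9,0,0,0.5],[0.8,0.9,0,0,0.5],[0.8,0.9,0,0,0.5],[0.8,0.9,0,0,0.5]]'
```

```text
time_s: 1.35
eef_pos: [0.4797, -0.2579, 0.3394]
orientation: [0.994, 0.113, -0.0, 0.0]
ft_force: [1.0, -0.8, -0.1]
finger_gap: 0.0689
```

```bash
python3 -m creep '[[0.18,0.9,0,0,0.5],[0.18,0.9,0,0,0.5],[0.18,0.9,0,0,0.5],[0.18,0.9,0,0,0.5],[0.18,0.9,0,0,0.5],[0.18,0.9,0,0,0.5],[0.18,0.9,-0.35,0,0.5],[0.18,0.9,-0.35,0,0.5]]'; python3 -m creep '[[0,0,0,0,0.5],[0,0,0,0,0.5]]'
```

```text
time_s: 2.35
eef_pos: [0.5633, 0.1625, 0.2257]
orientation: [0.993, 0.114, 0.001, 0.0]
ft_force: [0.3, -1.0, -0.6]
finger_gap: 0.0687
time_s: 2.6
eef_pos: [0.5639, 0.1606, 0.2282]
orientation: [0.994, 0.113, 0.001, 0.0]
ft_force: [-0.2, -0.1, 0.7]
finger_gap: 0.0689
```

```bash
python3 -m creep '[[0.013,0.076,-0.1,0,0.5],[0.013,0.076,-0.2,0,0.5],[0.013,0.076,-0.2,0,0.5],[0.013,0.076,-0.2,0,0.5],[0.013,0.076,-0.2,0,0.5]]'
python3 - <<'E'
from h import *
for n in('top','scene'):
    c=cap(n); cv2.imwrite(f'pics/{n}1.png',c['image'])
    if n=='scene': a=c['image'][180:320,190:380]
cv2.imwrite('pics/crop2.png',cv2.resize(a,None,fx=4,fy=4,interpolation=2))
E
```

```text
time_s: 3.22
eef_pos: [0.5716, 0.199, 0.1301]
orientation: [0.994, 0.113, 0.003, -0.0]
ft_force: [-0.9, -0.3, -0.5]
finger_gap: 0.0689
```

View pics/crop2.png

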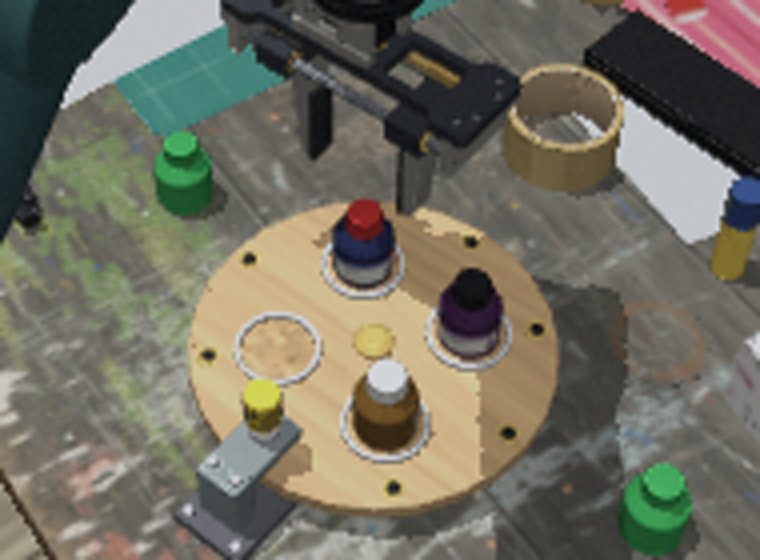

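The fingers straddle the blue bottle (red cap at crop (365,215)), and nothing is in the way of the descent.

```bash
python3 -m creep '[[-0.002,0,-0.05,0,0.5],[-0.002,0,-0.11,0,0.5],[-0.002,0,-0.16,0,0.5],[-0.002,0,-0.16,0,0.5],[-0.002,0,-0.16,0,0],[-0.002,0,-0.16,0,-1],[-0.002,0,-0.16,0,-1],[-0.002,0,-0.16,0,-1]]' 12;  python3 -m creep '[[0,0,0,0,-1],[0,0,0,0,-1],[0,0,0.05,0,-1],[0,0,0.1,0,-1],[0,0,0.15,0,-1],[0,0,0.15,0,-1]]'
```

```text
time_s: 4.32
eef_pos: [0.5693, 0.199, 0.0479]
orientation: [0.994, 0.113, 0.001, 0.0]
ft_force: [-0.8, -1.4, 6.6]
finger_gap: 0.0414
time_s: 5.08
eef_pos: [0.5697, 0.1999, 0.1236]
orientation: [0.994, 0.114, 0.002, -0.0]
ft_force: [-0.2, -0.0, -1.0]
finger_gap: 0.0417
```

```bash
python3 -m creep '[[-0.09,-0.02,0,0,-1],[-0.179,-0.042,0,0,-1],[-0.179,-0.042,0,0,-1],[-0.179,-0.042,0,0,-1],[-0.179,-0.042,-0.05,0,-1],[-0.179,-0.042,-0.1,0,-1],[-0.179,-0.042,-0.13,0,-1],[-0.179,-0.042,-0.13,0,-1]]'; python3 -m creep '[[0,0,-0.01,0,-1],[0,0,-0.018,0,-1],[0,0,-0.018,0,-1]]'
```

```text
time_s: 6.08
eef_pos: [0.4789, 0.1782, 0.0557]
orientation: [0.994, 0.114, -0.001, 0.0]
ft_force: [1.0, -0.3, 0.2]
finger_gap: 0.0418
time_s: 6.45
eef_pos: [0.4793, 0.1783, 0.0481]
orientation: [0.994, 0.114, 0.0, -0.0]
ft_force: [0.4, 0.6, -1.8]
finger_gap: 0.0415
```

```bash
python3 -m creep '[[0,0,0,0,-0.2],[0,0,0,0,0.3],[0,0,0,0,0.4],[0,0,0,0,0.4],[0,0,0.1,0,0.4],[0,0,0.2,0,0.4],[0,0,0.2,0,0.4],[0,0,0.2,0,0.4]]'
python3 - <<'E'
from h import *
for n in('top','scene'):
    c=cap(n); cv2.imwrite(f'pics/{n}2.png',c['image'])
    if n=='scene': a=c['image'][180:320,190:380]
cv2.imwrite('pics/crop3.png',cv2.resize(a,None,fx=4,fy=4,interpolation=2))
E
```

```text
time_s: 7.45
eef_pos: [0.4788, 0.1777, 0.1475]
orientation: [0.994, 0.113, -0.0, 0.0]
ft_force: [-0.1, -0.7, 0.3]
finger_gap: 0.0646
```

View pics/crop3.png

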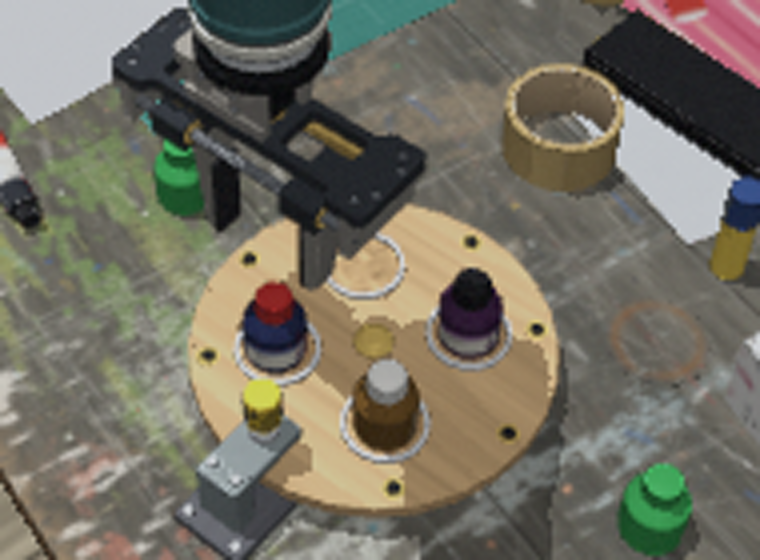

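Blue stands upright in well d (cap at crop (274,298)), and well a is free. Next is purple.

```bash
python3 -m creep '[[0.11,-0.067,0,0,0.4],[0.22,-0.135,0,0,0.4],[0.222,-0.135,0,0,0.4],[0.222,-0.135,0,0,0.4],[0.222,-0.135,-0.05,0,0.4],[0.222,-0.135,-0.05,0,0.4],[0.222,-0.135,-0.05,0,0.4]]'
```

```text
time_s: 8.43
eef_pos: [0.5895, 0.1118, 0.1234]
orientation: [0.993, 0.115, -0.0, -0.0]
ft_force: [0.2, 0.4, 0.7]
finger_gap: 0.0641
```

```bash
python3 -m creep '[[0,-0.002,-0.05,0,0.4],[0,-0.002,-0.1,0,0.4],[0,-0.002,-0.15,0,0.4],[0,-0.002,-0.15,0,0.4],[0,-0.002,-0.15,0,-0.2],[0,-0.002,-0.15,0,-1],[0,-0.002,-0.15,0,-1],[0,-0.002,-0.15,0,-1]]';  python3 -m creep '[[0,0,0,0,-1],[0,0,0,0,-1],[0,0,0.05,0,-1],[0,0,0.1,0,-1],[0,0,0.15,0,-1],[0,0,0.15,0,-1]]'
```

```text
time_s: 9.43
eef_pos: [0.5911, 0.1096, 0.0492]
orientation: [0.994, 0.113, 0.001, 0.0]
ft_force: [-0.1, -1.5, 6.1]
finger_gap: 0.0416
time_s: 10.18
eef_pos: [0.5912, 0.1101, 0.1246]
orientation: [0.994, 0.114, 0.002, -0.0]
ft_force: [0.4, -0.2, -1.1]
finger_gap: 0.0414
```

```bash
python3 -m creep '[[-0.02,0.09,0,0,-1],[-0.039,0.177,0,0,-1],[-0.039,0.177,0,0,-1],[-0.039,0.177,0,0,-1],[-0.039,0.177,-0.05,0,-1],[-0.039,0.177,-0.1,0,-1],[-0.039,0.177,-0.13,0,-1],[-0.039,0.177,-0.13,0,-1]]'; python3 -m creep '[[0,0,-0.01,0,-1],[0,0,-0.018,0,-1],[0,0,-0.018,0,-1]]'
```

```text
time_s: 11.18
eef_pos: [0.57, 0.1969, 0.0566]
orientation: [0.994, 0.113, -0.001, 0.0]
ft_force: [0.4, -0.4, -0.2]
finger_gap: 0.0414
time_s: 11.55
eef_pos: [0.5709, 0.1983, 0.0493]
orientation: [0.994, 0.114, 0.0, -0.0]
ft_force: [0.2, -0.7, -0.2]
finger_gap: 0.0413
```

```bash
python3 -m creep '[[0,0,0,0,-0.2],[0,0,0,0,0.3],[0,0,0,0,0.4],[0,0,0,0,0.4],[0,0,0.1,0,0.4],[0,0,0.2,0,0.4],[0,0,0.2,0,0.4],[0,0,0.2,0,0.4]]'
cat > look.py <<'E'
from h import *
import sys
ctr=np.array([.5355,.1437])
for n in('top','scene'):
    c=cap(n); cv2.imwrite(f'pics/{n}{sys.argv[1]}.png',c['image']); P=cloud(c);d=P[...,:2]-ctr; r=np.hypot(d[...,0],d[...,1])
    m=(P[...,2]>.088)&(P[...,2]<.100)&(r<.09)&(r>.03)
    nn,l,st,ce=cv2.connectedComponentsWithStats(m.astype(np.uint8))
    for i in range(1,nn):
      if st[i,4]>20:
        q=P[l==i]; print(n,ce[i].round(1),st[i,4],((q.min(0)+q.max(0))/2).round(4),c['image'][l==i].mean(0).round())
    if n=='scene': cv2.imwrite(f'pics/crop_{sys.argv[1]}.png',cv2.resize(c['image'][180:320,190:380],None,fx=4,fy=4,interpolation=2))
E
python3 look.py 3
```

```text
time_s: 12.55
eef_pos: [0.5702, 0.1977, 0.1484]
orientation: [0.994, 0.114, -0.0, 0.0]
ft_force: [-0.7, -0.0, 0.8]
finger_gap: 0.0643
top [310.4 253.4] 74 [0.4797 0.1807 0.0941] [ 68.  71. 189.]
scene [280.  233.8] 67 [0.5682 0.1995 0.0938] [23. 22. 23.]
scene [258.  254.6] 71 [0.4799 0.1789 0.0941] [ 50.  52. 168.]
scene [286.4 274.2] 80 [0.5015 0.0861 0.0942] [192. 191. 190.]
```

View pics/crop_3.png

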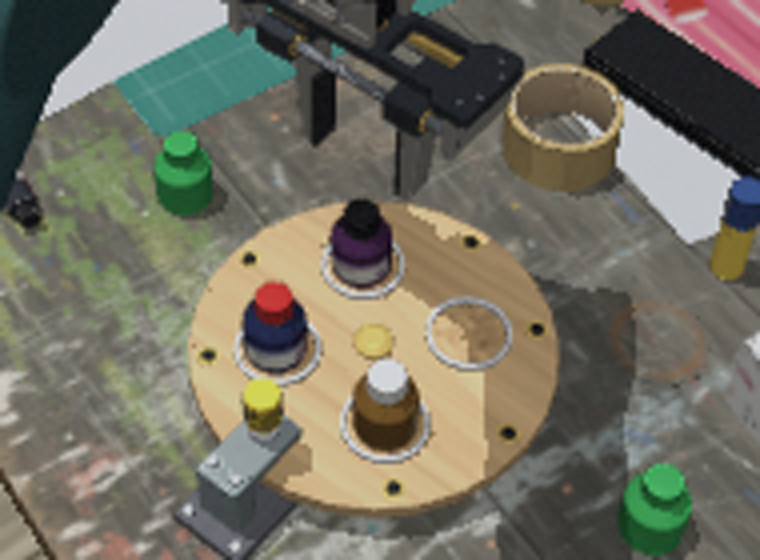

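Purple stands upright in well a (black cap at crop (362,218)) and well b is empty. Now blue goes from d to b.

```bash
python3 -m creep '[[-0.09,-0.018,0,0,0.4],[-0.181,-0.036,0,0,0.4],[-0.181,-0.036,0,0,0.4],[-0.181,-0.036,-0.1,0,0.4],[-0.181,-0.036,-0.15,0,0.4],[-0.181,-0.036,-0.2,0,0.4],[-0.181,-0.036,-0.2,0,0.4],[-0.181,-0.036,-0.2,0,0]]';  python3 -m creep '[[0,0,0,0,-1],[0,0,0,0,-1],[0,0,0,0,-1],[0,0,0,0,-1],[0,0,0.05,0,-1],[0,0,0.1,0,-1],[0,0,0.18,0,-1],[0,0,0.18,0,-1]]'
```

```text
time_s: 13.65
eef_pos: [0.4806, 0.1806, 0.0491]
orientation: [0.994, 0.114, 0.0, -0.0]
ft_force: [-0.3, -0.6, 0.2]
finger_gap: 0.0565
time_s: 14.65
eef_pos: [0.4817, 0.181, 0.1414]
orientation: [0.994, 0.114, 0.003, -0.0]
ft_force: [-1.0, 0.1, -1.2]
finger_gap: 0.0415
```

```bash
python3 -m creep '[[0.11,-0.07,0,0,-1],[0.222,-0.141,0,0,-1],[0.222,-0.141,0,0,-1],[0.222,-0.141,0,0,-1],[0.222,-0.141,-0.05,0,-1],[0.222,-0.141,-0.1,0,-1],[0.222,-0.141,-0.15,0,-1],[0.222,-0.141,-0.15,0,-1]]'; python3 -m creep '[[0,0,-0.015,0,-1],[0,0,-0.028,0,-1],[0,0,-0.028,0,-1]]'
```

```text
time_s: 15.65
eef_pos: [0.5879, 0.1109, 0.0619]
orientation: [0.993, 0.115, -0.003, -0.0]
ft_force: [1.0, 0.7, -0.6]
finger_gap: 0.042
time_s: 16.02
eef_pos: [0.5912, 0.1099, 0.0501]
orientation: [0.994, 0.114, 0.0, -0.0]
ft_force: [0.3, 0.3, -1.4]
finger_gap: 0.0418
```

```bash
python3 -m creep '[[0,0,0,0,-0.2],[0,0,0,0,0.3],[0,0,0,0,0.4],[0,0,0,0,0.4],[0,0,0.1,0,0.4],[0,0,0.2,0,0.4],[0,0,0.25,0,0.4],[0,0,0.25,0,0.4]]'; python3 look.py 4
```

```text
time_s: 17.02
eef_pos: [0.5924, 0.11, 0.1771]
orientation: [0.994, 0.114, 0.002, 0.0]
ft_force: [-0.1, -0.3, -0.0]
finger_gap: 0.0643
top [337.6 214.7] 33 [0.5841 0.1105 0.0935] [ 56.  59. 145.]
top [303.4 219.6] 72 [0.5687 0.2004 0.0941] [48. 52. 56.]
top [345.9 246.4] 72 [0.5    0.089  0.0941] [199. 201. 202.]
scene [279.9 233.8] 65 [0.5684 0.1978 0.0938] [33. 31. 32.]
scene [307.3 250.8] 72 [0.5898 0.1085 0.094 ] [ 37.  38. 132.]
scene [286.4 274.3] 81 [0.4999 0.0875 0.0938] [192. 192. 190.]
```

View pics/crop_4.png

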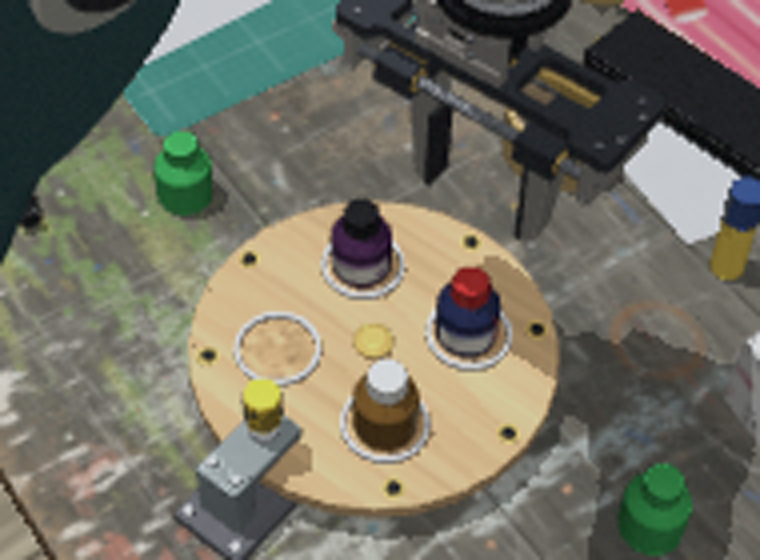

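Both bottles are swapped and upright: purple in a (crop (362,218)), blue in b (crop (471,285)). The yellow knob is at crop (262,395), so I'll go above it.

```bash
python3 -m creep '[[-0.11,0.006,0,0,0.2],[-0.22,0.012,0,0,0.2],[-0.332,0.018,0,0,0.1],[-0.332,0.018,0,0,0.1],[-0.332,0.018,-0.08,0,0.1],[-0.332,0.018,-0.08,0,0.1],[-0.332,0.018,-0.08,0,0.1]]'
```

```text
time_s: 18.0
eef_pos: [0.4256, 0.119, 0.135]
orientation: [0.994, 0.114, -0.0, -0.0]
ft_force: [1.4, -0.7, -0.1]
finger_gap: 0.0505
```

```bash
python3 -m creep '[[0.002,0,-0.04,0,0.1],[0.002,0,-0.08,0,0.1],[0.002,0,-0.12,0,0.1],[0.002,0,-0.12,0,0.1],[0.002,0,-0.12,0,-0.3],[0.002,0,-0.12,0,-1],[0.002,0,-0.12,0,-1],[0.002,0,-0.12,0,-1]]' 50; python3 -m creep '[[0,0,0,0,-1],[0,0,0,0,-1],[0,0,0,0,-1]]';  python3 -m creep '[[0,0,0.01,0,-1],[0,0,0.02,0,-1],[0,0,0.03,0,-1],[0,0,0.034,0,-1],[0,0,0.034,0,-1],[0,0,0.034,0,-1]]'
```

```text
time_s: 19.0
eef_pos: [0.427, 0.1173, 0.0756]
orientation: [0.994, 0.113, 0.001, 0.001]
ft_force: [0.7, -5.5, 6.7]
finger_gap: 0.0231
time_s: 19.38
eef_pos: [0.427, 0.1173, 0.0756]
orientation: [0.994, 0.113, 0.001, 0.001]
ft_force: [1.0, -6.0, 6.2]
finger_gap: 0.0232
time_s: 20.12
eef_pos: [0.427, 0.1173, 0.0914]
orientation: [0.994, 0.113, 0.001, 0.0]
ft_force: [5.2, -5.0, -9.9]
finger_gap: 0.0228
```

```bash
python3 -m creep '[[0,0,0.003,0,-1],[0,0,0.005,0,-1],[0,0,0.005,0,-1],[0,0,0.005,0,-1]]'
```

```text
time_s: 20.62
eef_pos: [0.4269, 0.1173, 0.0937]
orientation: [0.994, 0.113, 0.0, 0.0]
ft_force: [7.5, -4.1, -11.0]
finger_gap: 0.0231
```

```bash
python3 -m creep '[[0,0,0.003,0,-1],[0,0,0.003,0,-1],[0,0,0.003,0,-1]]'; python3 look.py 5
python3 - <<'E'
from h import *
im=cv2.imread('pics/scene5.png')[210:320,210:330]; cv2.imwrite('pics/k5.png',cv2.resize(im,None,fx=5,fy=5,interpolation=2))
E
```

```text
time_s: 21.0
eef_pos: [0.4268, 0.1173, 0.0939]
orientation: [0.994, 0.113, 0.0, -0.0]
ft_force: [11.1, -2.1, -28.9]
finger_gap: 0.0226
top [337.  212.5] 70 [0.5898 0.1117 0.0934] [ 66.  70. 189.]
top [303.3 219.5] 69 [0.5689 0.2004 0.0951] [50. 54. 59.]
top [344.6 245. ] 40 [0.5026 0.0916 0.0945] [171. 177. 180.]
scene [279.9 233.7] 66 [0.5682 0.1994 0.094 ] [33. 31. 32.]
scene [307.5 251. ] 73 [0.5899 0.1093 0.0936] [ 47.  49. 162.]
scene [288.6 276.3] 28 [0.5023 0.079  0.0934] [134. 138. 138.]
```

View pics/k5.png

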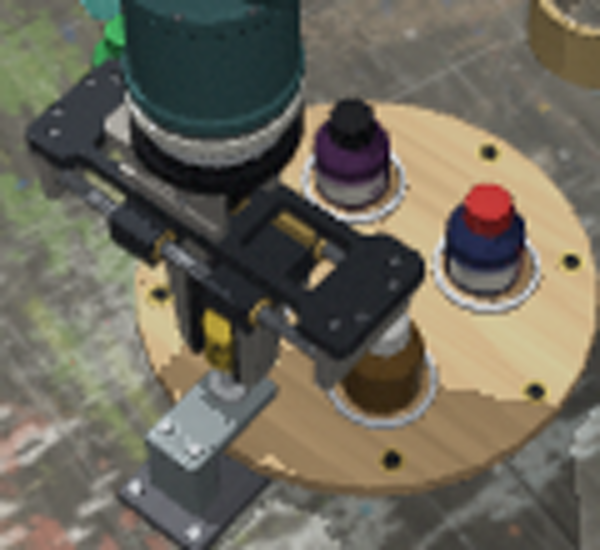

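The knob is between the fingers (crop (217,340)) with the steel sleeve showing below it. The hand rose 18.3 mm and the pull jumped to 29 N, so the plunger is at its stop. I'll ease the pull slightly and hold.

```bash
python3 -m creep '[[0,0,-0.002,0,-1],[0,0,-0.002,0,-1],[0,0,-0.002,0,-1],[0,0,-0.002,0,-1],[0,0,-0.002,0,-1],[0,0,-0.002,0,-1],[0,0,-0.002,0,-1],[0,0,-0.002,0,-1]]'
```

```text
time_s: 22.1
eef_pos: [0.4269, 0.1173, 0.0938]
orientation: [0.994, 0.113, 0.0, 0.0]
ft_force: [7.8, -3.1, -18.3]
finger_gap: 0.0231
```

```bash
python3 -c "
from workcell import env
print(env.job_done()); o=env.get_obs(); print(o['time_s'],o['eef_pos'],o['ft_force'],o['finger_gap'])"
```

```text
the job is handed in; nothing more can be done
None
the job is handed in; nothing more can be done
```

The blue and purple inks have traded places, and I handed the job in at about 22 s with the gripper still holding the plunger up at its stop. The system gave no verdict, and no state could be read after hand-in.

- **Bottles:** Blue was parked in the empty well d, purple went from b to a, then blue went from d to b. In the last pictures both stood upright and untouched. Purple was about 2 mm from the centre of a, and blue 1 to 3 mm from the centre of b, depending on the view.
- **Plunger:** The hand rose 18.3 mm, and the pull jumped from 11 N to 29 N, which fits the stop with no slip. I eased the pull to 18 N with the height unchanged, with the grip set to 50 N and the fingers 23 mm apart.
- **Amber ink:** It stood where it began in every clear view. In the final pictures the gripper partly hid its cap, so those last readings (3 to 10 mm off) are unreliable. The check just before the knob grasp showed it within about 1 mm.
- **Surrounding things:** I took no final measurement of the glue stick, tape, eraser and paint tube. The gripper was never sent near them.

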